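Hold the X-ray cassette at the tube angle on the half-round support

ROBOT

A 6-joint arm with a two-finger parallel gripper is mounted at the origin on the work surface. World frame = base frame: x ahead of the robot, y to its left, z up, the work surface at z = 0. Lengths are in mm, angles in rad, forces in N, time in s.
With the tool pointing down it reaches from about 300 to 850 mm from the base axis. Payload 5.4 kg.
Tool frame: the origin (TCP) lies midway between the tips of the shut fingers; the grasp point (between the pads) lies 19 mm behind it; z points along the fingers, y is the line along which they close (so a half turn about z gives the same grasp; the last joint's range is limited). The gripper opens to 85 mm and grips with 20 to 120 N. Pads are 22 mm wide; open, the fingers measure 114 mm over their backs; the gripper's body (76 mm by 85 mm) begins 54 mm behind the grasp point. The pads swing forward as they close: fully open they stand 13 mm farther back than shut.
Start: joints at [1.032, 0.158, 1.597, -0, 1.386, -0.21], TCP at [185.681, 544.177, 231.299] pointing down, gripper open.
Joint ranges: [-2.91, 2.91], [-0.94, 2.29], [0.18, 2.7], [-1.29, 4.43], [0.17, 2.64], [-3, 3]. Speed limits (rad/s): [2.57, 2.57, 3.14, 3.14, 3.14, 3.14].

INTERFACE

Orientations are given as a rotation vector (axis times angle).
In Python, from cell import manip gives the robot as it stands. The module is installed in compiled form; this text tells all that it offers.
- The arm moves only by the tool apply_moves, never from a script. Its argument "commands" is a list of rows, each a list of 2 entries, a list of its own where there are three numbers: the shift along the tool's x, y, z in m, then the turn, a rotation vector about the tool's x, y, z in rad. In form: [[[x, y, z], [wx, wy, wz]], ...]. A call has exactly 5 rows; each row is the pose to reach, as a shift and turn from the pose commanded when the call began, along the tool's axes at that moment; what a row does not reach only later rows make up. A row lasts 1/8 s, in which the tool goes at most 62.5 mm and 10.7 degrees, less where a joint would pass 70% of its speed; a pose out of reach is approached as far as the arm can. A call with a gripper value outside its range is refused whole. "fingers" is the opening, from -1 (shut) to 1 (fully open), so that 0 is half open, set as the call begins (left out, the last holds). The fingers move at their own pace and stop on an object; "force" is the grip in N (left out, the last holds). Time passes only in rows, so rows that repeat a pose let the fingers close, or fill a call up. It gives the time, the measured TCP pose, the force and the opening at its end, in the units of the state.
- manip.read_state(): the state, without advancing time (a new reading comes with each control period).
- manip.camera(name): name is "scene" or "side" or "wrist"; returns (picture, depth): 420x560x3 uint8, blue, green, red; 420x560 float32, mm along the optical axis (not along the pixel's ray), 0 where there is no reading.
- manip.get_calibration(name): a dict with "intrinsics" (3x3 intrinsics, pixels), "dist_coeffs" ([k1, k2, p1, p2, k3] as OpenCV has them; the pictures are not rectified), "extrinsics" (4x4, takes a point from camera to world coordinates). Camera axes: x right, y down, z forward; pixel columns grow to the right and rows downward; lengths in mm; the calibration is good to about 2 mm. A picture is of the moment at which its call begins: read the wrist's pose just before it. get_calibration takes no time and is no camera call; for the wrist camera it gives the pose at the moment of the call.
- manip.sign_off(): hands the job in, once; it reports no verdict.
The state is a dict: "t": time; "joint_positions": joint angles; "dq": joint speeds; "effort": joint torques, N m; "position": TCP position; "orientation": TCP orientation; "ft_force": force on the tool from outside, world axes, zero at the start; "moment": the same for the moment, N m; "opening": opening from 0.0 (shut) to 1.0 (fully open).
Only numpy, scipy, OpenCV 4.12 (cv2) and the standard library are available. Lean on these libraries where they do the work, as an engineer would, in place of code of your own. Each camera call takes 0.05 s, during which the arm holds its last target. There are 200 camera calls.

TASK

Pick the X-ray cassette up off the counter by its carrying handle and lay it gently across the half-round support, about its middle and square to it, with the handle end raised. Rock it on the support until the swinging pointer of its clip-on angle gauge settles on the black index tab, which the radiographer has set to the tube angle. The program finishes while still holding it there by the handle, still, resting on the support and clear of the counter, for the exposure; leave the other things on the counter alone.

Things in the scene. Friction and masses are not known exactly. Their poses are not given: they have to be found in the camera images.
- cassette: black rigid X-ray cassette, 130 (local x) x 180 (y) x 15 mm (z), 0.3 to 0.45 kg, lying flat on the counter at first. Origin: centre of the plate's underside; z is its upward normal. Grey carrying handle in the plate's plane at the -y end; a round white angle gauge, 100 mm across, stands on the middle of the +x edge (x = 69 to 87 mm, 6 to 106 mm above the underside), its dial looking to local +x.
- handle (a point): middle of the handle's bar, at local (0, -143, 8) mm of the cassette. The bar runs along local x, 22 mm wide (y), 16 mm high (z). The slot between bar and plate is 42 mm (y) by 84 mm (x): open the fingers to about 50 mm so that the inner one fits. The weight hangs 0.13 m from the bar: grip firmly (40 N or more), a weak grip lets it droop.
- dial (a point): centre of the gauge's dial, the pivot of pointer and index, at local (80, 0, 56) mm of the cassette.
- pointer (a joint): the dark pendulum needle, 39 mm long with a round bob, hanging from the pivot in front of the dial; it swings freely and settles plumb within about 2 s. Its value (rad) is then the slope of the cassette: 0 level, positive with the handle end raised (from the front of the dial the needle then stands to the right of the dial's lowest line).
- index (a joint): the dark tab, 8 mm wide, on the lower rim of the dial, clamped fast; 0 would be at the dial's lowest line, positive to the same side as the pointer (handle end raised). Set somewhere from 0.14 to 0.38 rad and stays there.
- pointer_tip (a point): 40 mm from the pivot along the pointer.
- index_tip (a point): point of the index tab, 40 mm from the pivot; pointer and index agree when these two points meet.
- support: grey half-round positioning support, fast on the counter, 200 mm long (its local x), 100 mm wide (local y), 70 mm high. Its top is a half cylinder of 50 mm radius whose axis runs along local x at z = 20 mm, on a straight base. Origin: centre of its underside on the counter.
- far_edge (a point): middle of the lower edge of the plate's far end (opposite the handle), at local (0, 90, 0) mm of the cassette. The counter top is at height 0.
- glove_box: bystander: paper box of gloves 240 x 125 x 75 mm, origin under its centre.
- sanitiser: bystander: clear bottle, 56 mm across, 150 mm high, origin under its centre.
- bowl: bystander: steel bowl 130 mm across, 45 mm high, origin under its centre.

How it is judged (in metres and radians):
On the way:
1. the cassette is picked up by its handle, clear of counter and support (contact force between the fingers and cassette above 3 N and distance between the grasp point and handle below 0.045 m and height (world z) of far_edge above 0.02 m and height (world z) of handle above 0.03 m and contact force between cassette and support below 0.1 N), for 0.2 s.
At the end, for the whole second after the job is handed in: Gripped by the handle, at rest, on the support (over 0.5 N), off the counter; plate centre within 55 mm across and 50 mm along of the support's middle, square within 0.2 rad; pointer still, its tip within 2.5 mm (3.6 degrees) of the index tab (distance between pointer_tip and index_tip below 0.0025 m and velocity of joint pointer between -0.3 and 0.3 rad/s and linear speed of cassette below 0.01 m/s and contact force between cassette and support above 0.5 N and height (world z) of far_edge above 0.005 m and y of cassette in the frame of support between -0.055 and 0.055 m and x of cassette in the frame of support between -0.05 and 0.05 m and angle between the x axis of cassette and the x axis of support, either way round below 0.2 rad and contact force between the fingers and cassette above 3 N and distance between the grasp point and handle below 0.045 m); the arm keeps its last pose, push and grip.
It fails at once if the cassette is pressed or dropped hard on the support (over 40 N) (contact force between cassette and support above 40 N).
It fails at once if the glove box is shifted by more than 30 mm (distance of glove_box from where it was at the start of the episode above 0.03 m).
It fails at once if the bottle is shifted by more than 30 mm (distance of sanitiser from where it was at the start of the episode above 0.03 m).
It fails at once if the bowl is shifted by more than 30 mm (distance of bowl from where it was at the start of the episode above 0.03 m).
It also fails if it takes over 42 s, if anything falls off the work surface, if the arm or the gripper's body presses on something with over 40 N, if the wrist force passes 120 N, or if a joint passes its speed limit or range.

## Working session

There is one attempt and no reset: what is moved stays moved. The work goes in short steps, Python scripts to look and compute and a tool call to move; the robot and the scene stay as the last step left them, time stands still between calls to the robot, and variables do not carry over. Pictures are saved under pics/ and viewed, on a budget of 10 in all, crops included, one or two more only if the job needs it, and the job is handed in when it is done.

Besides the shell and the picture viewer there is one more tool, called by a JSON object that holds its "method" and its "body". apply_moves: Moves the arm, as the interface text tells. Its arguments: {"type":"object","properties":{"commands":{"type":"array"},"fingers":{"type":"number"},"force":{"type":"number"}},"required":["commands"]}

```bash
mkdir -p pics
cat > h.py <<'E'
import numpy as np, cv2
from cell import manip
from scipy.spatial.transform import Rotation as R
def grab(n):
    c=manip.get_calibration(n); p,d=manip.camera(n)
    np.savez('pics/%s.npz'%n,p=p,d=d,K=c["intrinsics"],D=c["dist_coeffs"],T=c["extrinsics"]); return p,d
def load(n):
    return np.load('pics/%s.npz'%n)
def world(z,u,v,d=None):
    """pixel -> world using depth (median 3x3) or given depth"""
    if d is None:
        w=z['d'][v-1:v+2,u-1:u+2]; w=w[w>0]; d=np.median(w) if w.size else np.nan
    n=cv2.undistortPoints(np.array([[[u,v]]],float),z['K'],z['D'])[0,0]
    return (z['T']@np.array([n[0]*d,n[1]*d,d,1]))[:3]
def cloud(z):
    h,w=z['d'].shape; v,u=np.mgrid[:h,:w]
    n=cv2.undistortPoints(np.stack([u,v],-1).reshape(-1,1,2).astype(float),z['K'],z['D'])[:,0]
    d=z['d'].reshape(-1).astype(float)
    P=np.c_[n*d[:,None],d]@z['T'][:3,:3].T+z['T'][:3,3]
    return P.reshape(h,w,3)
def proj(z,P):
    T=np.linalg.inv(z['T']); P=np.atleast_2d(P).astype(float)
    return cv2.projectPoints(P,cv2.Rodrigues(T[:3,:3])[0],T[:3,3],z['K'],z['D'])[0][:,0]
E
python3 - <<'E'
from h import *
a=grab('scene')[0];b=grab('side')[0]
cv2.imwrite('pics/a.png',a);cv2.imwrite('pics/b.png',b)
print(manip.read_state())
for n in('scene','side'): print(load(n)['T'])
E
```

```text
{'t': 0.1, 'joint_positions': array([ 1.03191780e+00,  1.59006627e-01,  1.59809469e+00, -2.86087882e-05,
        1.38617086e+00, -2.10102627e-01]), 'dq': array([ 2.29189890e-04, -2.04407512e-03, -2.20054495e-03, -1.73537429e-03,
        1.13359605e-03, -4.59627047e-05]), 'effort': array([-2.70080500e-04, -3.96993291e+01, -3.32336390e+01, -2.66859361e-04,
        4.16382740e-03, -5.03775505e-05]), 'position': array([185.41085254, 543.72754837, 230.40958679]), 'orientation': array([-5.14012529e-01, -3.09866003e+00,  2.47104068e-03]), 'ft_force': array([-0.02407837,  1.38459123,  1.16069254]), 'moment': array([-0.00170006, -0.03050232, -0.04355822]), 'opening': 0.9987993934380702}
[[ 6.37464810e-01  5.16652575e-01 -5.71584406e-01  1.31424645e+03]
 [ 7.70374556e-01 -4.15157888e-01  4.83908020e-01 -5.64508620e+02]
 [ 1.27145502e-02 -7.48808417e-01 -6.62664542e-01  8.98912256e+02]
 [ 0.00000000e+00  0.00000000e+00  0.00000000e+00  1.00000000e+00]]
[[ 8.94136150e-01 -2.76285260e-01  3.52401761e-01  1.29113077e+02]
 [-4.47761525e-01 -5.61283651e-01  6.96038993e-01 -9.15425699e+02]
 [ 5.49203283e-03 -7.80145575e-01 -6.25573912e-01  9.33979877e+02]
 [ 0.00000000e+00  0.00000000e+00  0.00000000e+00  1.00000000e+00]]
```

View pics/a.png

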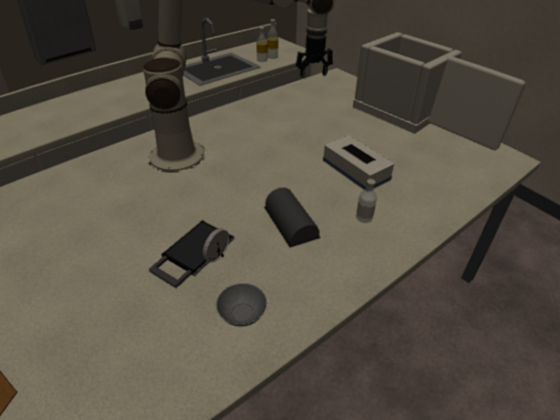

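View pics/b.png

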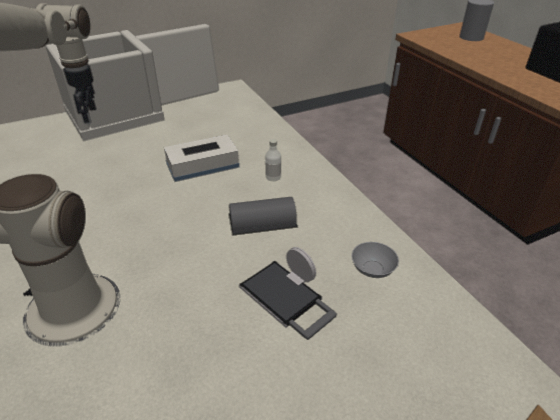

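The scene camera shows the cassette near (198,250) with its handle at (170,270) and its gauge at (215,245). The support is at (291,215), bowl (242,303), bottle (367,202) and glove box (357,160). Side view: handle bar at (318,320), gauge (300,264), support (263,215).

Run:
```python
from h import *
for n,pts in (('scene',[(190,243),(205,248),(170,278),(155,268),(291,210),(242,290),(367,195),(357,150)]),('side',[(280,292),(318,320),(262,212),(375,260),(273,165),(200,152)])):
    z=load(n); 
    for p in pts: print(n,p,world(z,*p).round(0))
P=np.concatenate([cloud(load(n)).reshape(-1,3) for n in('scene','side')])
np.save('pics/P.npy',P)
```

```text
scene (190, 243) [ 477. -212.   17.]
scene (205, 248) [ 581. -216.   82.]
scene (170, 278) [ 559. -325.   15.]
scene (155, 268) [ 499. -341.   15.]
scene (291, 210) [597.  81.  71.]
scene (242, 290) [ 726. -198.   28.]
scene (367, 195) [723. 281. 109.]
scene (357, 150) [497. 490.  76.]
side (280, 292) [ 491. -204.   13.]
side (318, 320) [ 534. -328.   16.]
side (262, 212) [567.  70.  56.]
side (375, 260) [ 790. -212.    5.]
side (273, 165) [702. 271.  68.]
side (200, 152) [503. 454.  73.]
```

Run:
```python
from h import *
P=np.load('pics/P.npy')
q=P[(P[:,2]>9)&(P[:,2]<21)&(np.hypot(P[:,0]-500,P[:,1]+230)<190)]
print(len(q),np.median(q[:,2]))
c=q[np.hypot(q[:,0]-490,q[:,1]+205)<60]; 
print(cv2.minAreaRect(q[:,:2].astype(np.float32)))
s=P[(P[:,2]>25)&(P[:,2]<80)&(np.hypot(P[:,0]-590,P[:,1]-75)<150)]
print(len(s),cv2.minAreaRect(s[:,:2].astype(np.float32)))
# top-down map
for nm,c,r in(('cas',(520,-230),190),('sup',(590,75),150)):
    m=np.zeros((400,400,3),np.uint8)
    s=P[(P[:,2]>8)&(P[:,2]<130)]
    ij=np.round((s[:,:2]-c)+200).astype(int); ok=((ij>=0)&(ij<400)).all(1)
    m[399-ij[ok,0],399-ij[ok,1]]=np.stack([np.where(s[ok,2]<22,255,0),np.clip(s[ok,2]*3,0,255),np.where(s[ok,2]>40,255,60)],-1)
    cv2.imwrite('pics/m_%s.png'%nm,m)
m=np.hstack([cv2.imread('pics/m_cas.png'),cv2.imread('pics/m_sup.png')]);cv2.imwrite('pics/m.png',m)
```

```text
5079 14.795000325756178
((512.6702880859375, -223.36732482910156), (158.94200134277344, 250.7549285888672), 17.2578125)
3196 ((578.5584716796875, 91.6890869140625), (101.5935287475586, 205.61026000976562), 75.65215301513672)
```

View pics/m.png

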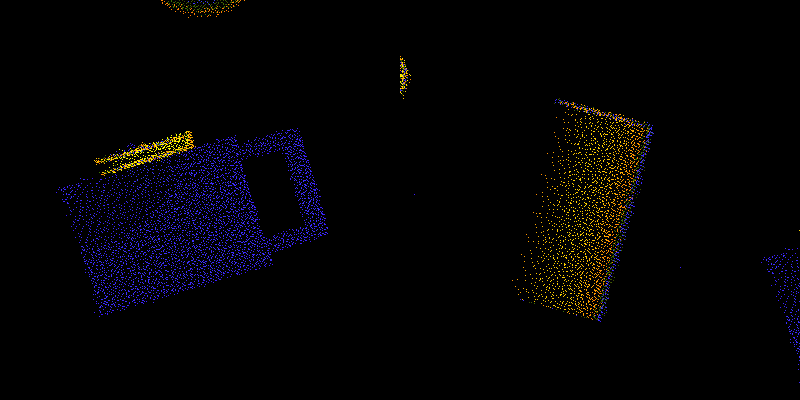

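Run:
```python
from h import *
for n in('scene','side','wrist'): 
    c=manip.get_calibration(n); print(n,c['intrinsics'][0,0],c['dist_coeffs'])
s=manip.read_state();T=np.eye(4);T[:3,:3]=R.from_rotvec(s['orientation']).as_matrix();T[:3,3]=s['position']
print((np.linalg.inv(T)@c['extrinsics']).round(3))
z=load('scene');print(proj(z,[570,-174,56]))
a=np.mean([manip.camera('scene')[0].astype(float) for _ in range(4)],0)
u,v=map(int,proj(z,[570,-174,56])[0])
cr=np.clip(a[v-28:v+28,u-28:u+28]*1.6,0,255).astype(np.uint8)
cv2.imwrite('pics/c1.png',cv2.resize(cr,None,fx=10,fy=10,interpolation=cv2.INTER_CUBIC));print(u,v)
```

```text
scene 413.66760121826843 [-0.10899813  0.          0.          0.          0.        ]
side 457.3282672696752 [0.01754348 0.         0.         0.         0.        ]
wrist 326.5542812406451 [0.01784179 0.         0.         0.         0.        ]
[[ 0.00000e+00 -9.60000e-01 -2.81000e-01  7.22700e+01]
 [ 1.00000e+00 -0.00000e+00  1.00000e-03  3.15000e-01]
 [-1.00000e-03 -2.81000e-01  9.60000e-01 -1.42456e+02]
 [ 0.00000e+00  0.00000e+00  0.00000e+00  1.00000e+00]]
[[216.48304452 245.64492635]]
216 245
```

View pics/c1.png

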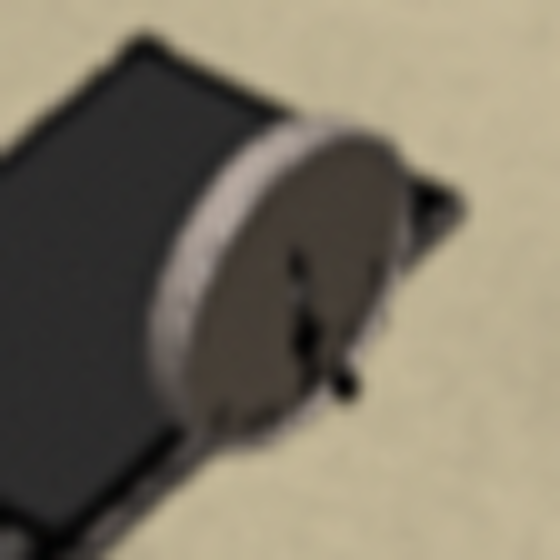

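```bash
cat >> h.py <<'E'
def frame(yaw,pitch=0,tilt=0):
    """tool rotation gripping a cassette of that yaw; pitch>0 raises handle end; tilt>0 leans tool z toward cassette -x"""
    return R.from_euler('z',yaw)*R.from_euler('x',-pitch)*R.from_euler('y',tilt)*R.from_euler('x',np.pi)
def step(pos,rot,s=None):
    s=s or manip.read_state(); r0=R.from_rotvec(s['orientation'])
    d=r0.inv().apply(np.array(pos)-s['position'])/1000; w=(r0.inv()*rot).as_rotvec()
    print('shift',d.round(4),'turn',w.round(4),'|',np.linalg.norm(d).round(3),np.degrees(np.linalg.norm(w)).round(1))
E
python3 - <<'E'
from h import *
r=frame(.29,0,np.radians(29));print(r.as_matrix().round(3))
step([633,-155,165],r)
z=load('scene')
y=np.array([-.286,.958,0]);c=np.array([570,-174,56.])
for a in(0,.14,.26,.38): print(a,((proj(z,c+40*(np.sin(a)*y-np.cos(a)*np.array([0,0,1])))[0]-[188,217])*10).round())
print(((proj(z,c)[0]-[188,217])*10).round())
E
```

```text
[[ 0.838  0.286 -0.465]
 [ 0.25  -0.958 -0.139]
 [-0.485  0.    -0.875]]
shift [-0.6492 -0.5171  0.0662] turn [ 0.6343 -0.2022  2.4543] | 0.833 145.7
0 [298. 383.]
0.14 [310. 370.]
0.26 [320. 358.]
0.38 [330. 346.]
[285. 286.]
```

{"method": "apply_moves", "body": {"commands": [[[-0.65,-0.517,0.066],[0.634,-0.202,2.454]],[[-0.65,-0.517,0.066],[0.634,-0.202,2.454]],[[-0.65,-0.517,0.066],[0.634,-0.202,2.454]],[[-0.65,-0.517,0.066],[0.634,-0.202,2.454]],[[-0.65,-0.517,0.066],[0.634,-0.202,2.454]]], "fingers": 0.18, "force": 60}}

```text
t: 0.92
position: [354.6, 280.3, 206.6]
orientation: [1.797, 2.508, -0.364]
ft_force: [1.7, -0.3, -0.6]
opening: 0.591
```

```bash
python3 -c "
from h import *
s=manip.read_state();print(s['t'],s['position'],s['joint_positions'].round(2),s['opening'])
step([633,-155,165],frame(.29,0,np.radians(29)))"
```

```text
0.925 [354.60456672 280.32701285 206.59527853] [ 0.49  0.04  1.79 -0.13  1.51  0.19] 0.5913796814531241
shift [-0.4898  0.136   0.1015] turn [ 0.3996 -0.1288  1.544 ] | 0.518 91.7
```

{"method": "apply_moves", "body": {"commands": [[[-0.49,0.136,0.1],[0.4,-0.129,1.544]],[[-0.49,0.136,0.1],[0.4,-0.129,1.544]],[[-0.49,0.136,0.1],[0.4,-0.129,1.544]],[[-0.49,0.136,0.1],[0.4,-0.129,1.544]],[[-0.49,0.136,0.1],[0.4,-0.129,1.544]]]}}

```text
t: 1.55
position: [524.2, 18.8, 181.9]
orientation: [2.667, 1.399, -0.645]
ft_force: [0.4, 0.4, 1.3]
opening: 0.589
```

```bash
python3 -c "
from h import *
s=manip.read_state();print(s['t'],s['position'],s['joint_positions'].round(2),s['opening'])
step([633,-155,165],frame(.29,0,np.radians(29)))"
```

```text
1.55 [524.19836212  18.79504208 181.85063391] [-0.04  0.37  1.5  -0.26  1.61  0.6 ] 0.5891700381508932
shift [-0.0733  0.1911  0.0212] turn [ 0.1653 -0.0529  0.639 ] | 0.206 37.9
```

{"method": "apply_moves", "body": {"commands": [[[-0.073,0.191,0.021],[0.165,-0.053,0.639]],[[-0.073,0.191,0.021],[0.165,-0.053,0.639]],[[-0.073,0.191,0.021],[0.165,-0.053,0.639]],[[-0.073,0.191,0.021],[0.165,-0.053,0.639]],[[-0.073,0.191,0.021],[0.165,-0.053,0.639]]]}}

```text
t: 2.17
position: [633.2, -153.9, 163.6]
orientation: [2.941, 0.437, -0.763]
ft_force: [-0.1, 0.5, 1.5]
opening: 0.589
```

```bash
python3 -c "
from h import *
s=manip.read_state();print(s['t'],s['position'],s['joint_positions'].round(2),s['dq'].round(3))
p,d=grab('wrist'); cv2.imwrite('pics/w1.png',np.clip(p*1.5,0,255).astype(np.uint8))
print(proj(load('wrist'),[570,-174,56]))"
```

```text
2.175 [ 633.1765299  -153.92846889  163.55453419] [-0.3   0.78  0.97 -0.28  1.81  0.97] [ 0.05  -0.053  0.052  0.012 -0.002 -0.026]
[[279.40520184 201.51405225]]
```

View pics/w1.png

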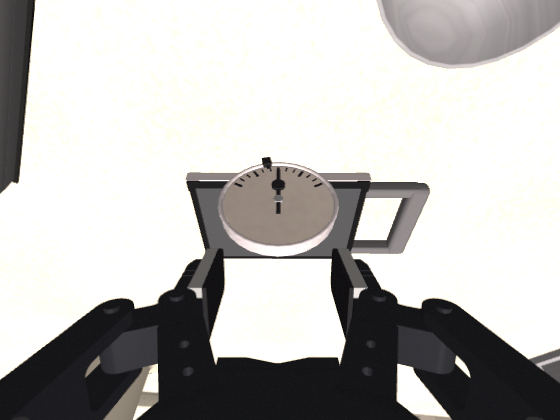

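The wrist picture shows the dial upside down. The pivot is near (278,198), the needle tip (278,168), the index tab (267,162) and the handle bar about (412,218). I'll rectify the dial plane to read the index angle.

```bash
cat >> h.py <<'E'
def rectify(z,c,yaw,s=6,h=50,img=None):
    """front view of dial plane: right=cassette +y, up=+z"""
    yv=np.array([-np.sin(yaw),np.cos(yaw),0]); g=np.mgrid[-h:h:1/s,-h:h:1/s]
    P=np.array(c)+g[1].reshape(-1,1)*yv-g[0].reshape(-1,1)*np.array([0,0,1.])
    m=proj(z,P).reshape(g.shape[1],g.shape[2],2).astype(np.float32)
    return cv2.remap(z['p'] if img is None else img,m[...,0],m[...,1],cv2.INTER_CUBIC)
E
python3 - <<'E'
from h import *
z=load('wrist')
# refine cassette pose from wrist cloud too: plate+handle points
P=cloud(z)
for p in((205,190),(352,190),(240,252),(205,179),(412,218),(385,189),(395,246),(420,187),(401,250),(278,230)): print(p,world(z,*p).round(0))
cv2.imwrite('pics/r1.png',np.clip(rectify(z,[570,-174,56],.29)*1.2,0,255).astype(np.uint8))
E
```

```text
(205, 190) [ 525. -110.   16.]
(352, 190) [ 568. -250.   15.]
(240, 252) [ 433. -166.   15.]
(205, 179) [ 536. -108.   12.]
(412, 218) [ 549. -331.   15.]
(385, 189) [ 577. -283.   13.]
(395, 246) [ 500. -339.   16.]
(420, 187) [ 587. -317.   10.]
(401, 250) [ 495. -351.   16.]
(278, 230) [ 570. -173.   88.]
```

View pics/r1.png

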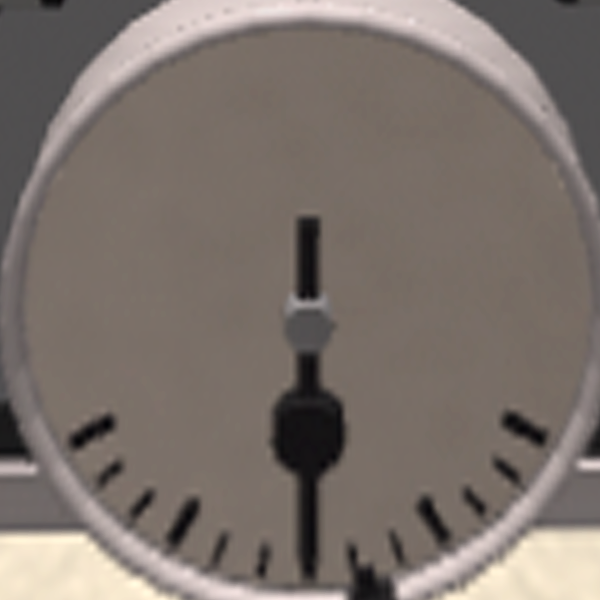

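The rectified front view has the dial face centre at (308,305), the 10° ticks at (352,555) and (397,545), and the needle plumb at x=308. The index tab is right of the lowest line near (370,585), so about 0.23 rad. One closer crop of the tab should fix this.

Run:
```python
from h import *
z=load('wrist'); p=np.mean([manip.camera('wrist')[0].astype(float) for _ in range(4)],0)
z2={'K':z['K'],'D':z['D'],'T':manip.get_calibration('wrist')['extrinsics']}
im=rectify(z2,[570,-174,56],.29,s=16,h=62,img=p.astype(np.float32))
im=im[992+26*16:992+62*16,992-12*16:992+34*16]
cv2.imwrite('pics/r2.png',np.clip(im*1.3,0,255).astype(np.uint8));print(im.shape,manip.read_state()['t'])
```

```text
(576, 736, 3) 2.425
```

View pics/r2.png

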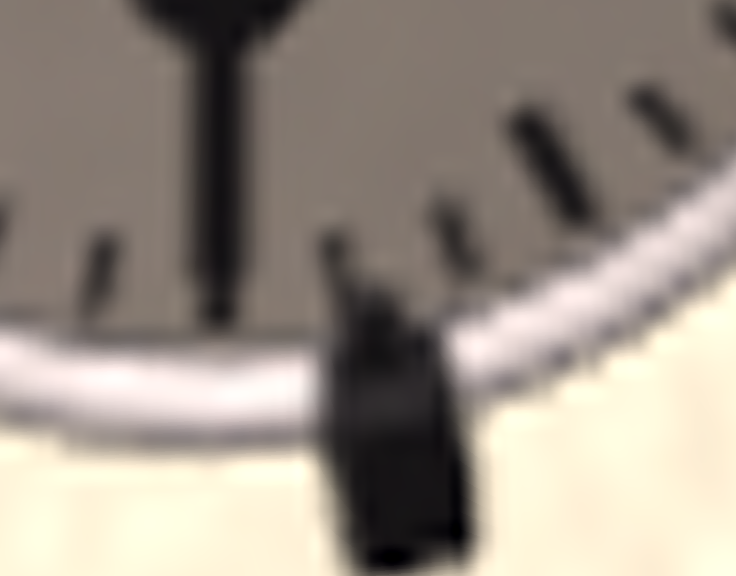

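The tab's tip sits at (380,290) and the needle axis at x=217, so the tip is 10.2 mm off at 40 mm radius. Index ≈ 0.25 rad. Next I go above the handle.

```bash
python3 -c "
from h import *
step([534,-334,105],frame(.29))"
```

```text
shift [-0.1007  0.146   0.1248] turn [0.001  0.5059 0.0089] | 0.217 29.0
```

{"method": "apply_moves", "body": {"commands": [[[-0.025,0.037,0.02],[0,0.1,0]],[[-0.05,0.073,0.05],[0,0.25,0]],[[-0.075,0.11,0.09],[0,0.4,0.005]],[[-0.101,0.146,0.125],[0.001,0.506,0.009]],[[-0.101,0.146,0.125],[0.001,0.506,0.009]]]}}

```text
t: 3.05
position: [528.9, -337.4, 103.4]
orientation: [-3.109, -0.44, 0.004]
ft_force: [-0.2, 0.2, -0.3]
opening: 0.587
```

```bash
python3 -c "
from h import *
s=manip.read_state();print(s['t'],s['position'],s['joint_positions'].round(2),s['dq'].round(3))
p,d=grab('wrist'); cv2.imwrite('pics/w2.png',np.clip(p*1.3,0,255).astype(np.uint8))
P=cloud(load('wrist')).reshape(-1,3)
q=P[(P[:,2]>8)&(P[:,2]<20)&(np.hypot(P[:,0]-534,P[:,1]+334)<90)]
# local coordinates wrt estimate
y=.29;M=np.array([[np.cos(y),np.sin(y)],[-np.sin(y),np.cos(y)]])
l=(q[:,:2]-[534,-334])@M.T
for a in range(-40,41,10):
    k=l[(abs(l[:,0]-a)<4)&(abs(l[:,1])<25)]
    print(a,len(k),np.percentile(k[:,1],[2,50,98]).round(1) if len(k) else '')
k=l[abs(l[:,1])<8];print(np.percentile(k[:,0],[1,99]))
step([534,-334,5],frame(.29))"
```

```text
3.05 [ 528.85552428 -337.39973929  103.38733113] [-0.76  0.41  1.55 -0.    1.18  0.53] [ 0.102  0.015 -0.066  0.015  0.038  0.043]
-40 407 [-9.5  6.6 23.8]
-30 273 [-9.6  0.4 11.1]
-20 289 [-9.6  1.  11.6]
-10 297 [-9.6  0.9 11.5]
0 298 [-9.6  0.8 11.2]
10 324 [-9.6  1.1 11.8]
20 327 [-9.5  0.6 11.5]
30 343 [-9.5  1.2 11.3]
40 361 [-9.5  1.1 11.7]
[-49.1686061   55.02552481]
shift [ 0.0032 -0.0009  0.0994] turn [-0.0009  0.0011 -0.0058] | 0.099 0.3
```

View pics/w2.png

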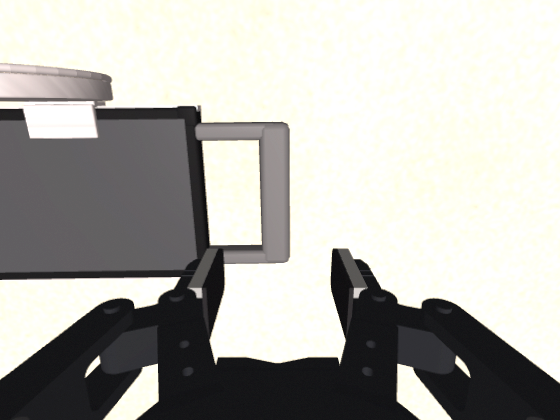

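The wrist image shows the bar at columns 262–290 and rows 122–262, straight under the gripper's closing line. Its centre is at about (537,-332). Descending.

{"method": "apply_moves", "body": {"commands": [[[0.003,-0.001,0.02],[0,0,0]],[[0.003,-0.001,0.045],[0,0,0]],[[0.003,-0.001,0.07],[0,0,0]],[[0.003,-0.001,0.09],[0,0,0]],[[0.003,-0.001,0.099],[0,0,0]]]}}

```text
t: 3.72
position: [536.0, -331.7, 3.4]
orientation: [-3.107, -0.453, 0.003]
ft_force: [-0.6, -0.6, -1.1]
opening: 0.589
```

{"method": "apply_moves", "body": {"commands": [[[0,0,0],[0,0,0]],[[0,0,0],[0,0,0]],[[0,0,0],[0,0,0]],[[0,0,0],[0,0,0]],[[0,0,0],[0,0,0]]], "fingers": -1, "force": 80}}

```text
t: 4.35
position: [536.4, -334.1, 6.4]
orientation: [3.108, 0.449, 0.001]
ft_force: [0.4, 1.1, 5.1]
opening: 0.226
```

```bash
python3 -c "
from h import *
s=manip.read_state();print(s)
"
```

```text
{'t': 4.35, 'joint_positions': array([-7.47751106e-01,  5.56497110e-01,  1.56848280e+00, -3.05094499e-04,
        1.01505316e+00,  5.36170022e-01]), 'dq': array([-0.00053418,  0.00060483, -0.00121138, -0.00034431, -0.00035187,
        0.00124468]), 'effort': array([ -0.71347207, -46.2083137 , -26.08093679,  -0.16107489,
        -0.34435887,   0.08240782]), 'position': array([ 536.41128664, -334.05295924,    6.38056062]), 'orientation': array([3.10793168e+00, 4.49131966e-01, 1.22230853e-03]), 'ft_force': array([0.39002737, 1.07708513, 5.1192942 ]), 'moment': array([0.19722286, 0.06616786, 0.08791545]), 'opening': 0.2257775535734322}
```

Gripped: opening 0.226 is about 19 mm, so the bar is between the pads. Lifting straight up.

{"method": "apply_moves", "body": {"commands": [[[0,0,-0.01],[0,0,0]],[[0,0,-0.035],[0,0,0]],[[0,0,-0.07],[0,0,0]],[[0,0,-0.105],[0,0,0]],[[0,0,-0.14],[0,0,0]]], "force": 100}}

```text
t: 4.97
position: [535.2, -333.3, 145.7]
orientation: [-3.109, -0.449, 0.002]
ft_force: [0.5, -0.0, -4.4]
opening: 0.22
```

```bash
cat >> h.py <<'E'
SUP=np.array([579,92,20.]);SY=-.245
def target(a,up=0,s=0):
    """TCP pose: cassette pitched a on support, contact at plate centre (+s mm along +y from axis), lifted by up"""
    rc=R.from_euler('z',SY)*R.from_euler('x',-a)
    c=SUP+rc.apply([0,s,50])+[0,0,up]
    return c+rc.apply([0,-143,6.4]),frame(SY,a)
E
python3 -c "
from h import *
s=manip.read_state();print(s['t'],s['position'],s['orientation'],s['ft_force'],s['moment'],s['opening'])
p,r=target(.25,60);print(p);step(p,r)
p,d=grab('scene');z=load('scene')
# plate slope from depth
P=cloud(z).reshape(-1,3);q=P[(P[:,2]>90)&(P[:,2]<260)]
y=.29;ex=np.array([np.cos(y),np.sin(y)]);ey=np.array([-np.sin(y),np.cos(y)])
l=np.c_[(q[:,:2]-s['position'][:2])@ex,(q[:,:2]-s['position'][:2])@ey+143,q[:,2]]
k=l[(abs(l[:,0])<50)&(abs(l[:,1])<80)]
A=np.c_[k[:,:2],np.ones(len(k))];m=np.ones(len(k),bool)
for i in range(6):
    c=np.linalg.lstsq(A[m],k[m,2],rcond=None)[0];e=A@c-k[:,2];m=abs(e)<max(6,30-6*i)
print(c,m.sum(),len(k))
"
```

```text
4.975 [ 535.15714334 -333.33639049  145.73689792] [-3.10900078e+00 -4.49171072e-01  2.40446963e-03] [ 0.54388423 -0.02213077 -4.37774175] [-0.49625492 -0.16753625  0.00451258] 0.21964528949846782
[548.77726533 -28.87997703 170.02542676]
shift [ 0.0992 -0.2882 -0.0243] turn [-0.2442 -0.0649  0.5294] | 0.306 33.6
[4.53280522e-02 7.76471761e-01 1.79254623e+02] 16 16
```

```bash
python3 -c "
from h import *
z=load('scene');u,v=map(int,proj(z,[500,-230,140])[0]);print(u,v)
cr=z['p'][v-60:v+60,u-70:u+70];cv2.imwrite('pics/c3.png',np.clip(1.5*cv2.resize(cr,None,fx=5,fy=5,interpolation=cv2.INTER_CUBIC).astype(float),0,255).astype(np.uint8))"
```

```text
182 219
```

View pics/c3.png

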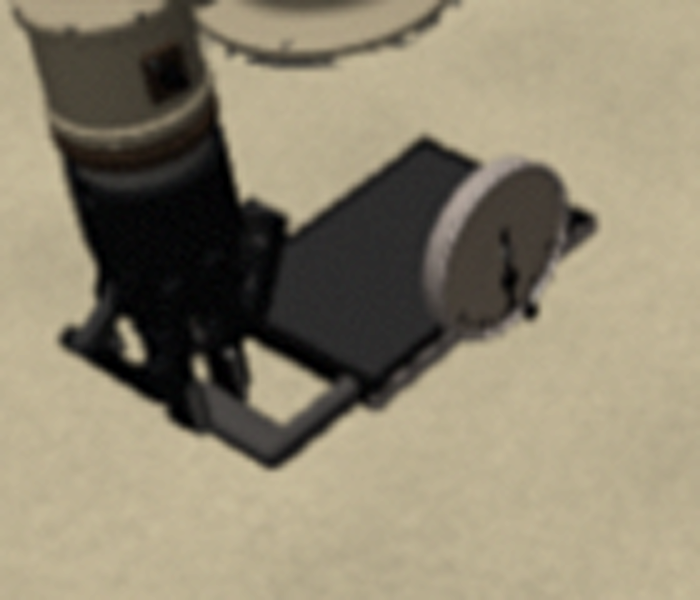

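The crop shows the cassette held level by the handle bar, clear of the counter (my depth mask had a sign slip). Redo the slope fit.

```bash
cat >> h.py <<'E'
def slope(n,yaw,pos,img=None):
    """plane fit of the plate in the cassette's heading frame: dz/dx, dz/dy, top height at centre"""
    z=load(n);q=cloud(z).reshape(-1,3)
    ex=np.array([np.cos(yaw),np.sin(yaw)]);ey=np.array([-np.sin(yaw),np.cos(yaw)])
    o=q[:,:2]-pos[:2]; l=np.c_[o@ex,o@ey+0,q[:,2]]
    k=l[(abs(l[:,0])<50)&(l[:,1]>65)&(l[:,1]<215)&(abs(l[:,2]-pos[2]+25)<70)]
    A=np.c_[k[:,0],k[:,1]-143,np.ones(len(k))];m=np.ones(len(k),bool)
    for i in range(8):
        c=np.linalg.lstsq(A[m],k[m,2],rcond=None)[0];m=abs(A@c-k[:,2])<max(5,30-5*i)
    print(n,'dzdx %.3f slope %.3f z %.1f'%(c[0],-np.arctan(c[1]),c[2]),m.sum(),len(k))
E
python3 -c "
from h import *
slope('scene',.29,manip.read_state()['position'])"
```

```text
scene dzdx -0.000 slope 0.022 z 153.7 856 857
```

{"method": "apply_moves", "body": {"commands": [[[0.01,-0.03,-0.01],[-0.02,-0.005,0.05]],[[0.025,-0.075,-0.02],[-0.05,-0.015,0.13]],[[0.045,-0.125,-0.024],[-0.09,-0.025,0.22]],[[0.063,-0.18,-0.024],[-0.13,-0.035,0.32]],[[0.075,-0.215,-0.024],[-0.16,-0.045,0.39]]]}}

```text
t: 5.65
position: [545.6, -103.4, 167.8]
orientation: [2.973, -0.155, -0.036]
ft_force: [0.4, -0.0, -3.6]
opening: 0.219
```

```bash
python3 -c "
from h import *
s=manip.read_state();print(s['t'],s['position'],s['joint_positions'].round(2),s['ft_force'].round(1),s['opening'])
p,r=target(.25,50);step(p,frame(SY,.23))
"
```

```text
5.65 [ 545.58044245 -103.35991878  167.79494531] [-0.31  0.18  1.72 -0.17  1.24  1.42] [ 0.4 -0.  -3.6] 0.21869490445941975
shift [-0.0046 -0.0747 -0.0045] turn [-0.0633 -0.0122  0.1396] | 0.075 8.8
```

{"method": "apply_moves", "body": {"commands": [[[-0.001,-0.025,-0.001],[-0.02,-0.004,0.05]],[[-0.003,-0.05,-0.003],[-0.04,-0.008,0.1]],[[-0.005,-0.075,-0.004],[-0.063,-0.012,0.14]],[[-0.005,-0.075,-0.004],[-0.063,-0.012,0.14]],[[-0.005,-0.075,-0.004],[-0.063,-0.012,0.14]]]}}

```text
t: 6.28
position: [549.0, -31.7, 160.1]
orientation: [2.892, -0.355, -0.04]
ft_force: [0.0, 0.1, -4.2]
opening: 0.218
```

```bash
python3 -c "
from h import *
grab('scene');grab('side')
s=manip.read_state();print(s['t'],s['position'],s['joint_positions'].round(2),s['ft_force'].round(2),s['moment'].round(3),s['opening'])
r=R.from_rotvec(s['orientation']);print((R.from_euler('x',np.pi)*r.inv()*R.from_euler('z',SY)).as_euler('xyz').round(3))
for n in('scene','side'): slope(n,SY,s['position'])
p,r=target(.25,50);step(p,frame(SY,.23))
"
```

```text
6.375 [549.39305733 -32.20134021 160.71059423] [-0.15  0.21  1.7  -0.24  1.26  1.74] [-0.75 -0.09 -4.21] [-0.209  0.112  0.02 ] 0.22525772426044402
[0.229 0.002 0.001]
scene dzdx -0.005 slope 0.242 z 135.7 489 650
side dzdx -0.003 slope 0.244 z 132.7 375 414
shift [-0.0014 -0.0031 -0.    ] turn [-0.0009 -0.0018 -0.0008] | 0.003 0.1
```

{"method": "apply_moves", "body": {"commands": [[[0,-0.002,0.01],[0,0,0]],[[0,-0.005,0.022],[0,0,0]],[[0,-0.007,0.032],[0,0,0]],[[0,-0.009,0.038],[0,0,0]],[[0,-0.009,0.039],[0,0,0]]]}}

```text
t: 7.0
position: [549.4, -31.4, 120.3]
orientation: [2.892, -0.355, -0.039]
ft_force: [1.0, -0.4, -4.1]
opening: 0.22
```

{"method": "apply_moves", "body": {"commands": [[[0,0,0.001],[0,0,0]],[[0,0,0.003],[0,0,0]],[[0,-0.001,0.005],[0,0,0]],[[0,-0.001,0.007],[0,0,0]],[[0,-0.001,0.007],[0,0,0]]]}}

```text
t: 7.62
position: [549.4, -32.1, 113.7]
orientation: [2.892, -0.356, -0.038]
ft_force: [-0.1, 0.7, -4.5]
opening: 0.218
```

```bash
python3 -c "
from h import *
s=manip.read_state();print(s['t'],s['position'],s['ft_force'].round(2),s['moment'].round(3),s['opening'])
"
```

```text
7.625 [549.41724652 -32.0551907  113.6998746 ] [-0.12  0.74 -4.52] [-0.178  0.06  -0.02 ] 0.21816851698736103
```

{"method": "apply_moves", "body": {"commands": [[[0,0,0.001],[0,0,0]],[[0,0,0.002],[0,0,0]],[[0,-0.001,0.003],[0,0,0]],[[0,-0.001,0.004],[0,0,0]],[[0,-0.001,0.004],[0,0,0]]]}}

```text
t: 8.25
position: [549.8, -31.9, 109.9]
orientation: [2.892, -0.356, -0.037]
ft_force: [-0.5, 0.5, -3.1]
opening: 0.219
```

{"method": "apply_moves", "body": {"commands": [[[0,0,0.001],[0,0,0]],[[0,0,0.001],[0,0,0]],[[0,0,0.002],[0,0,0]],[[0,0,0.002],[0,0,0]],[[0,0,0.002],[0,0,0]]]}}

```text
t: 8.88
position: [549.7, -32.4, 108.1]
orientation: [2.892, -0.356, -0.036]
ft_force: [-0.0, 0.4, 0.4]
opening: 0.219
```

```bash
python3 -c "
from h import *
s=manip.read_state();print(s['t'],s['position'],s['ft_force'].round(2),s['moment'].round(3),s['opening'])
"
```

```text
8.875 [549.74906279 -32.38712824 108.11310561] [-0.04  0.38  0.4 ] [0.471 0.107 0.06 ] 0.21877476494355133
```

Contact: the wrist's vertical force went from about -4.3 to +0.4 N, so roughly 4.5 N now rests on the support. Checking slope and pointer against index.

```bash
python3 -c "
from h import *
p=np.mean([manip.camera('scene')[0].astype(float) for _ in range(12)],0).astype(np.float32)
grab('scene');grab('side');s=manip.read_state()
for n in('scene','side'): slope(n,SY,s['position'])
r=R.from_rotvec(s['orientation']);a=(R.from_euler('x',np.pi)*r.inv()*R.from_euler('z',SY)).as_euler('xyz');print('tool pitch',a.round(3))
a=.245;rc=R.from_euler('z',SY)*R.from_euler('x',-a)
c=s['position']+rc.apply([0,143,-6.4]);print('plate centre',c,'in support',(R.from_euler('z',-SY).apply(c-SUP)).round(1))
d=c+rc.apply([83,0,56]);z=load('scene');print(proj(z,d))
im=rectify(z,d,SY,s=12,h=60,img=p)[360:1440,240:1200]
cv2.imwrite('pics/r3.png',np.clip(cv2.resize(im,None,fx=.55,fy=.55)*1.7,0,255).astype(np.uint8))
u,v=map(int,proj(z,d)[0]);cr=p[v-30:v+36,u-40:u+40];cv2.imwrite('pics/c4.png',np.clip(cv2.resize(cr,None,fx=9,fy=9,interpolation=cv2.INTER_CUBIC)*1.7,0,255).astype(np.uint8))
"
```

```text
scene dzdx -0.009 slope 0.222 z 86.4 507 605
side dzdx 0.003 slope 0.222 z 83.5 387 531
tool pitch [0.229 0.003 0.   ]
plate centre [582.97352541 100.64832348  67.0807012 ] in support [ 1.8  9.4 47.1]
[[310.27445262 207.14632321]]
```

View pics/r3.png

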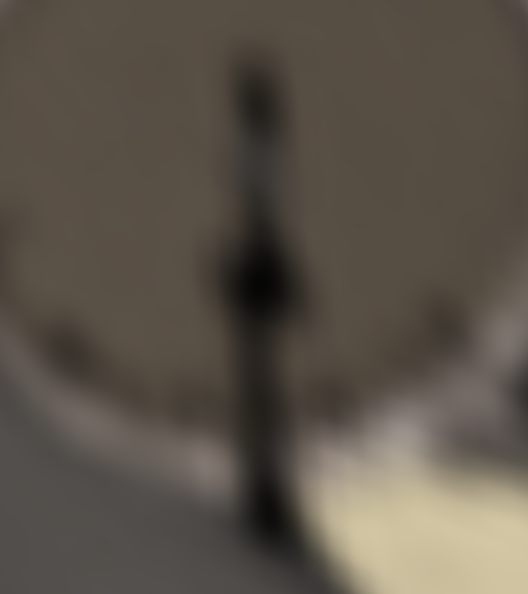

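Rectified view: the needle hangs plumb at x≈260 and the tab is at (270,520), about 1.5 mm to the +y side. The slope needs about 0.03 rad more, which matches the depth slope of 0.222 against the index at 0.25.

```bash
python3 -c "
from h import *
s=manip.read_state()
p0,_=target(.222,0,-3);p1,_=target(.25,0,-3)
r=R.from_rotvec(s['orientation']);a=.229
step(s['position']+p1-p0,frame(SY,.229+.028),s)
"
```

```text
shift [ 0.     -0.0016 -0.0041] turn [-0.0283 -0.0029 -0.0001] | 0.004 1.6
```

{"method": "apply_moves", "body": {"commands": [[[0,0,-0.001],[-0.007,0,0]],[[0,-0.001,-0.002],[-0.014,0,0]],[[0,-0.001,-0.003],[-0.021,0,0]],[[0,-0.0015,-0.004],[-0.028,0,0]],[[0,-0.0015,-0.004],[-0.028,0,0]]]}}

```text
t: 10.2
position: [550.2, -30.1, 111.5]
orientation: [2.864, -0.352, -0.042]
ft_force: [0.9, -1.9, 2.1]
opening: 0.222
```

{"method": "apply_moves", "body": {"commands": [[[0,0,0],[0,0,0]],[[0,0,0],[0,0,0]],[[0,0,0],[0,0,0]],[[0,0,0],[0,0,0]],[[0,0,0],[0,0,0]]]}}

```text
t: 10.82
position: [550.1, -30.1, 111.4]
orientation: [2.865, -0.352, -0.042]
ft_force: [-0.4, -1.3, 1.7]
opening: 0.218
```

{"method": "apply_moves", "body": {"commands": [[[0,0,0],[0,0,0]],[[0,0,0],[0,0,0]],[[0,0,0],[0,0,0]],[[0,0,0],[0,0,0]],[[0,0,0],[0,0,0]]]}}

```text
t: 11.45
position: [550.1, -30.1, 111.4]
orientation: [2.865, -0.352, -0.042]
ft_force: [0.3, -1.2, 0.9]
opening: 0.22
```

{"method": "apply_moves", "body": {"commands": [[[0,0,0],[0,0,0]],[[0,0,0],[0,0,0]],[[0,0,0],[0,0,0]],[[0,0,0],[0,0,0]],[[0,0,0],[0,0,0]]]}}

```text
t: 12.08
position: [550.1, -30.1, 111.4]
orientation: [2.865, -0.352, -0.042]
ft_force: [1.6, -0.3, 0.8]
opening: 0.221
```

```bash
cat > chk.py <<'E'
from h import *
p=np.mean([manip.camera('scene')[0].astype(float) for _ in range(12)],0).astype(np.float32)
grab('scene');grab('side');s=manip.read_state()
print(s['t'],s['position'],s['ft_force'].round(2),s['moment'].round(2),s['opening'])
for n in('scene','side'): slope(n,SY,s['position'])
a=.25;rc=R.from_euler('z',SY)*R.from_euler('x',-a)
c=s['position']+rc.apply([0,143,-6.4]);print('in support',(R.from_euler('z',-SY).apply(c-SUP)).round(1))
d=c+rc.apply([83,0,56]);z=load('scene');u,v=map(int,proj(z,d)[0])
im=rectify(z,d,SY,s=12,h=60,img=p)[240:1440,240:1200]
im=cv2.resize(im,None,fx=.45,fy=.45)
cr=cv2.resize(p[v-20:v+28,u-22:u+22],None,fx=11,fy=11,interpolation=cv2.INTER_LINEAR); h=min(len(im),len(cr))
cv2.imwrite('pics/%s.png'%__import__('sys').argv[1],np.clip(np.hstack([im[:h],cr[:h]][:1]+[cr[:h,:360]])*1.8,0,255).astype(np.uint8))
E
python3 chk.py r4
```

```text
12.775 [550.0788894  -30.13768881 111.42329354] [ 1.16 -0.9   0.92] [ 0.31 -0.15 -0.01] 0.22077305507487782
scene dzdx -0.006 slope 0.248 z 86.1 495 596
side dzdx -0.008 slope 0.247 z 82.8 368 526
in support [ 1.6 11.5 49.8]
```

View pics/r4.png

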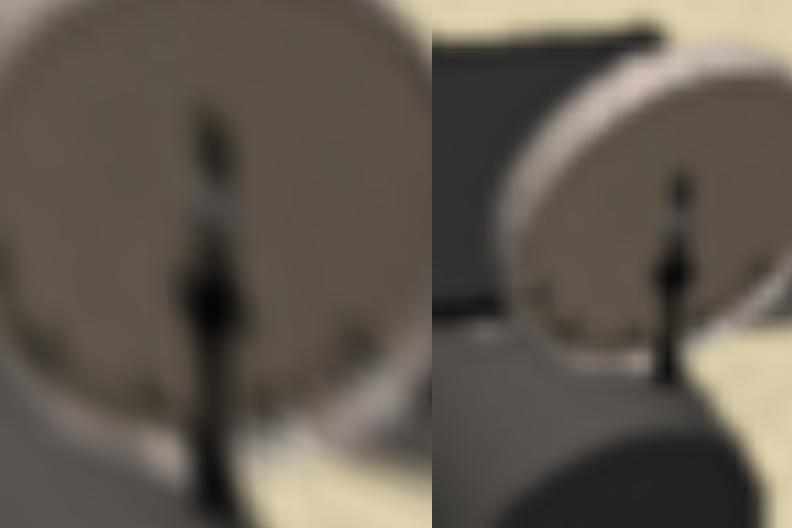

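Rectified view: pivot (212,210), bob (211,300), tab (213,490), so pointer and index line up within about 0.5 mm. The slope of 0.248 agrees with the index at about 0.25. The cassette is on the support with about 5 N, square and still.

```bash
python3 -c "
from h import *
s=manip.read_state();print(s['t'],s['dq'].round(4));print(manip.sign_off())"
```

```text
12.775 [ 0.0013 -0.0003 -0.0001 -0.0009 -0.0007  0.0012]
the job is handed in; nothing more can be done
None
```

The job is handed in at 12.8 s. The cassette is held by its handle and rests on the half-round support with the pointer on the index tab. The sign-off gives no verdict, so this rests on my own last checks.

**What I did:** I read the index at about 0.25 rad with the wrist camera, gripped the handle bar and lifted the cassette clear. I laid it on the support and rocked it up by about 0.028 rad to bring the pointer onto the tab.

**Last checks:**
- **Slope:** the depth fits gave 0.248 rad (scene camera) and 0.247 rad (side camera).
- **Pointer and index:** the pointer lay within about 0.5 mm of the tab in the averaged scene view. That picture is coarse, so 1 mm is a fairer figure; the limit is 2.5 mm.
- **Position on the support:** the plate's middle was about 12 mm across and 2 mm along from the support's middle. The tool was turned to the support's measured heading, so the plate is square to it.
- **Contact and motion:** the cassette presses on the support with about 5 N, estimated from the wrist force. The joints were at rest.
- **Counter clearance:** the far edge works out at about 45 mm above the counter from the pose; I did not measure it separately.

No check failed. The two cameras disagreed by about 3 mm on the plate's height, which does not affect the result. I did not take a closing picture of the glove box, bottle and bowl, but the planned path kept clear of them and I saw no sign of contact.

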